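Hang the frit tin caddy on the spring balancer arm

TASK

Pick up the green frit tin caddy by its wooden grip and hang it by its cross bar in the saddle of the spring balancer arm. The arm sinks under the caddy's weight: lower the caddy gently with it, neither dropping it nor forcing the arm down, and let go only once the arm carries the whole weight and has settled, so that it does not bob afterwards. Leave the caddy hanging level and still, and the pink jar and the white-capped bottle where they are.

Things in the scene. Friction and masses are not known exactly. Their poses are not given: they have to be found in the camera images.
- tin_caddy: green steel tray 62 x 118 mm with two tins fixed in it (tops 27 mm up) and a fixed wire bail; 190 mm tall, mass unknown, 0.25 to 0.85 kg. Origin: centre of its underside, z up; long side, bail and cross bar run along its y. Free window under the bar, open along its x: 27 to 121 mm above the underside, 60 mm wide at the top, 110 at the bottom
- caddy_grip (a point): centre of the caddy's upright wooden grip, 26 x 26 mm in section and 48 mm tall, sides square to the caddy's x and y; 165 mm above the caddy's underside and 40 mm above the cross bar's axis. Axes as the caddy's
- caddy_bar (a point): middle of the caddy's cross bar, on its axis: round, 8 mm thick, along the caddy's y, straight for 30 mm either side of this point; 125 mm above the underside. A round neck, 14 mm thick, rises from here to the grip, whose lower end is 16 mm above the axis
- balancer_stand: fixed stand with the balancer arm it carries: 110 mm square base plate, round post, fork at the top, 255 mm high; arm pivot 225 mm above the underside, unloaded arm rises 0.2 rad from it towards its tip. Origin: centre of the underside, z up; seen from above the arm points along its -x
- hook (a point): middle of the saddle near the arm's free end, where a hung bar's axis lies across the arm; 240 mm from the pivot. Saddle: flat gap 24 mm long, 14 wide; floor 4 mm below this point, underside 12 below; arm bar behind it 6 above; red-tipped lip 16 above, outer end 23 beyond. The lip must pass through the window under the bar. Arm points along -x, y is level across it; z vertical while unloaded
- balancer (a joint): sinking angle of the arm in rad: 0 is up against its stop, unloaded; it grows as the saddle sinks (0.1 rad is about 24 mm). The spring starts to yield at about 0.7 N on the saddle and then takes about 0.12 N per mm, lightly damped; the caddy alone sinks it by 0.06 to 0.3 rad
- pink_jar: bystander, loose: small glass jar with pink filling and black cap, 46 mm thick, 71 mm tall; origin at the centre of its underside
- flux_bottle: bystander, loose: clear bottle with white cap, 48 mm thick, 82 mm tall; origin at the centre of its underside

How it is judged:
By the outcome, as a careful person would: the job done as asked, in the order asked, and still so for the second after the job is handed in, with the robot touching nothing.
It also fails if it takes over 58 s, if anything falls off the work surface, if the arm or the gripper's body presses on something with over 40 N, if the wrist force passes 120 N, or if a joint passes its speed limit or range.

ROBOT

A 6-joint arm with a two-finger parallel gripper is mounted at the origin on the work surface; the furniture and walls round the work are solid. World frame = base frame: x ahead of the robot, y to its left, z up, the work surface at z = 0. Lengths are in mm, angles in degrees, forces in N, time in s.
With the tool pointing down it reaches from about 325 to 850 mm from the base axis. Payload 15.5 kg.
Tool frame: the origin (TCP) lies between the finger pads; the fingertips stand 14 mm ahead of it and the grasp point (between the pads) lies 5 mm behind it (bot.nose_length is the distance from the TCP to the fingertips, in mm); z points along the fingers, y is the line along which they close (so a half turn about z gives the same grasp; the last joint's range is limited). The gripper opens to 91 mm and grips with 3 to 60 N. Pads are 32 mm wide; open, the fingers measure 118 mm over their backs; the gripper's body (76 mm by 178 mm) begins 60 mm behind the grasp point.
Start: joints at [62.195, 28.281, 77.091, -0, 74.628, -5.472], TCP at [237.498, 578.119, 227.915] pointing down, gripper open.
Joint ranges: [-166.48, 166.48], [-47.26, 123.95], [12.59, 153.08], [-70.14, 250.14], [6.76, 159.57], [-176.63, 176.63]. Speed limits (degrees/s): [108.29, 108.29, 147.25, 172.46, 172.46, 172.46].

INTERFACE

Orientations are given as [roll, pitch, yaw] about the fixed x, y, z axes, in that order (R = Rz(yaw) Ry(pitch) Rx(roll)).
In Python, from rig import readout, camera, calibration, ticket, bot gives the robot as it stands. The module is installed in compiled form; this text tells all that it offers.
- The arm moves only by the tool servo_tool, never from a script. Its argument "series" is a list of rows, each a list of 6 numbers: the shift along the tool's x, y, z in mm, then the turn, a rotation vector about the tool's x, y, z in degrees. A call has exactly 10 rows; each row shifts and turns the commanded pose from where the row before left it, along the tool's axes as they then stand; what a row does not reach is not made up. A row lasts 1/8 s, in which the tool goes at most 62.5 mm and 10.7 degrees, less where a joint would pass 70% of its speed; a pose out of reach is approached as far as the arm can. A call is refused whole if a number of a shift passes 62.5 or a number of a turn 10.7, either way. A call with a gripper value outside its range is refused whole. "fingers" is the opening in per cent of the stroke, from 0 (shut) to 100 (fully open), set as the call begins (left out, the last holds). The fingers move at their own pace and stop on an object; "squeeze" is the grip in N (left out, the last holds). Time passes only in rows, so rows that do not move let the fingers close, or fill a call up. It gives the time, the measured TCP pose, the force, the opening and the grip force at its end, in the units of the state.
- readout.read_state(): the state, without advancing time (a new reading comes with each control period).
- camera(name): name is "side" or "top"; returns the picture (420x560x3 uint8, red, green, blue); there is no depth.
- calibration(name): a dict with "fx", "fy", "cx", "cy" (pixels), "R" (3x3) and "t" (3): a world point X has camera coordinates R X + t. Camera axes: x right, y down, z forward; pixel columns grow to the right and rows downward; lengths in mm; the calibration is good to about 2 mm. A picture is of the moment at which its call begins. calibration takes no time and is no camera call.
- ticket.hand_in(): hands the job in; it is judged then, once.
The state is a dict: "time_s": time; "qpos": joint angles; "qvel": joint speeds; "joint_efforts": joint torques, N m; "tool_pos": TCP position; "orientation": TCP orientation; "ft_force": force on the tool from outside, world axes, zero at the start; "ft_torque": the same for the moment, N m; "grip_width": opening from 0.0 (shut) to 1.0 (fully open); "grip_force": force on a finger pad.
Only numpy, scipy, OpenCV 4.12 (cv2) and the standard library are available. Lean on these libraries where they do the work, as an engineer would, in place of code of your own. Each camera call takes 0.05 s, during which the arm holds its last target. There are 200 camera calls.

## Working session

There is one attempt and no reset: what is moved stays moved. The work goes in short steps, Python scripts to look and compute and a tool call to move; the robot and the scene stay as the last step left them, time stands still between calls to the robot, and variables do not carry over. Pictures are saved under pics/ and viewed, at most 10 in all, crops included, and the job is handed in when it is done.

Besides the shell and the picture viewer there is one more tool, called in YAML: its name, and indented under it one key for each argument. servo_tool: Moves the arm, as the interface text tells. Its arguments: {"type":"object","properties":{"series":{"type":"array","items":{"type":"array","items":{"type":"number"}}},"fingers":{"type":"number"},"squeeze":{"type":"number"}},"required":["series"]}

```bash
mkdir -p pics; python3 - <<'E'
from rig import readout,camera,calibration,bot
import cv2,numpy as np
for n in("side","top"):
    im=camera(n);cv2.imwrite(f"pics/{n}0.png",im[:,:,::-1])
    c=calibration(n);print(n,{k:np.round(v,3).tolist() for k,v in c.items()})
print(readout.read_state(),bot.nose_length)
E
```

```text
side {'fx': 542.383, 'fy': 542.383, 'cx': 284.461, 'cy': 208.038, 'R': [[0.198, -0.98, 0.002], [-0.871, -0.176, -0.459], [0.451, 0.089, -0.888]], 't': [-176.907, 506.319, 1265.849]}
top {'fx': 419.44, 'fy': 419.44, 'cx': 285.671, 'cy': 206.111, 'R': [[-0.009, -1.0, -0.006], [-0.984, 0.01, -0.177], [0.177, 0.004, -0.984]], 't': [-58.581, 521.713, 953.003]}
{'time_s': 0.1, 'qpos': array([ 6.21949548e+01,  2.83125138e+01,  7.71218731e+01,  4.83019640e-04,
        7.46265082e+01, -5.47024940e+00]), 'qvel': array([-0.0200052 , -0.07888656, -0.1166722 , -0.02742478, -0.02363908,
        0.12625527]), 'joint_efforts': array([ 4.05572442e-03, -8.80250788e+01, -3.82541871e+01,  7.08124414e-02,
        4.83135763e-02, -8.12788812e-05]), 'tool_pos': array([237.35010835, 577.85399948, 227.39505774]), 'orientation': array([-1.79939427e+02, -6.26854229e-03,  1.57665073e+02]), 'ft_force': array([-0.37128357,  0.13461885, -0.42129792]), 'ft_torque': array([ 0.00767215,  0.02355317, -0.0314449 ]), 'grip_force': 0.0, 'grip_width': 1.0009329454030889} 14.0
```

View pics/side0.png

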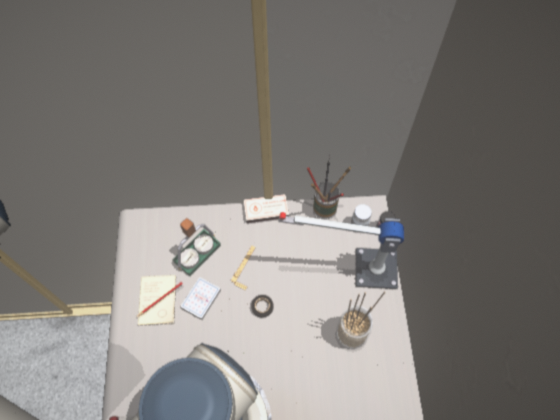

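View pics/top0.png

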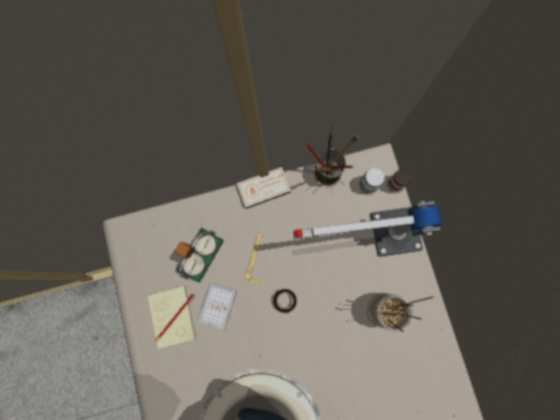

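The caddy is at about (200,255) top and (197,250) side, with its brown grip at (183,250) and (188,227). The red lip is at (299,233) top and (283,216) side, and the stand post is at about (397,233). The jar and bottle are beyond the stand. I'll zoom in and triangulate.

```bash
cat > h.py <<'E'
import numpy as np,cv2
from rig import calibration
def ray(n,p):
    c=calibration(n);R=np.array(c["R"]);t=np.array(c["t"])
    d=R.T@np.array([(p[0]-c["cx"])/c["fx"],(p[1]-c["cy"])/c["fy"],1]);return -R.T@t,d
def onz(n,p,z):
    o,d=ray(n,p);return o+d*(z-o[2])/d[2]
def tri(ps,pt):
    o1,d1=ray("side",ps);o2,d2=ray("top",pt)
    s=np.linalg.lstsq(np.c_[d1,-d2],o2-o1,rcond=None)[0]
    a,b=o1+s[0]*d1,o2+s[1]*d2;return (a+b)/2,np.linalg.norm(a-b)
def proj(n,X):
    c=calibration(n);v=np.array(c["R"])@X+c["t"];return np.array([c["fx"]*v[0]/v[2]+c["cx"],c["fy"]*v[1]/v[2]+c["cy"]])
E
python3 - <<'E'
import cv2,numpy as np
from h import *
s=cv2.imread("pics/side0.png");t=cv2.imread("pics/top0.png")
def up(i,x,y,w,h,f):return cv2.resize(i[y:y+h,x:x+w],None,fx=f,fy=f,interpolation=cv2.INTER_CUBIC)
a=np.hstack([up(s,160,210,80,70,5),up(t,155,215,80,70,5)])
b=np.hstack([up(s,265,190,80,50,5),up(t,280,205,80,50,5)])
cv2.imwrite("pics/crop1.png",np.vstack([a,b]))
def red(i):
    h=cv2.cvtColor(i,cv2.COLOR_BGR2HSV);return ((h[...,0]<6)|(h[...,0]>174))&(h[...,1]>190)&(h[...,2]>120)
def brown(i):
    h=cv2.cvtColor(i,cv2.COLOR_BGR2HSV);return (h[...,0]>4)&(h[...,0]<14)&(h[...,1]>140)&(h[...,2]>50)
def blobs(m):
    n,l,st,c=cv2.connectedComponentsWithStats(m.astype(np.uint8));return [(st[k].tolist(),c[k].round(1).tolist()) for k in range(1,n) if st[k,4]>8]
for n,i in(("s",s),("t",t)):print(n,"red",blobs(red(i)),"brown",blobs(brown(i)))
E
```

```text
s red [] brown []
t red [([296, 231, 5, 6, 26], [298.0, 233.1])] brown [([176, 243, 17, 14, 150], [183.9, 249.8])]
```

View pics/crop1.png

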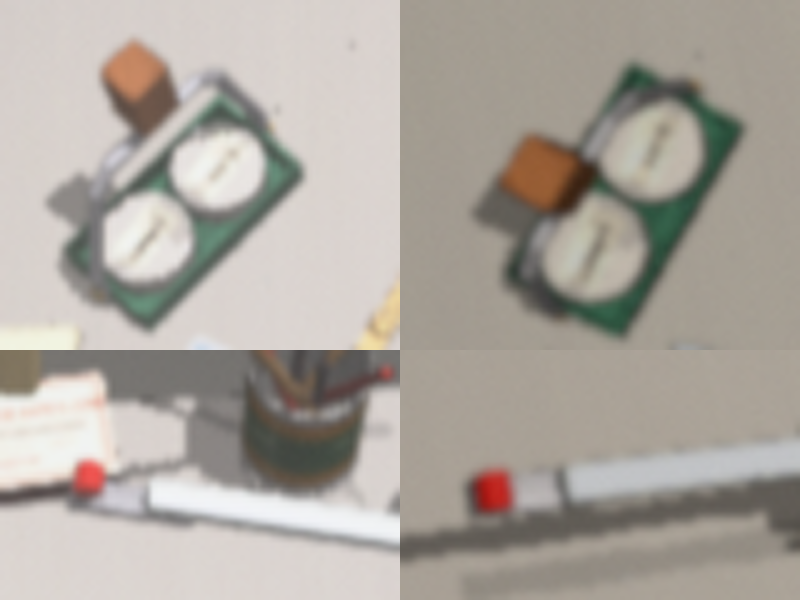

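```bash
python3 - <<'E'
from h import *
np.set_printoptions(precision=1,suppress=True)
t1=(onz("side",(189.4,258),27),onz("top",(193.8,265),27));t2=(onz("side",(203.6,243.4),27),onz("top",(205.6,245),27))
print("tins",t1,t2)
for k in(0,1):
    d=t2[k]-t1[k];print("yaw of line",np.degrees(np.arctan2(d[1],d[0])),np.linalg.norm(d),(t1[k]+t2[k])/2)
print("griptop z189",onz("side",(186.8,224),189),onz("top",(183.6,249.4),189),tri((186.8,224),(183.6,249.4)))
print("lip",tri((282.6,215.6),(298.3,233.2)))
print("hub",tri((392,232),(427,217)))
print("base",onz("side",(376,267),5),onz("top",(397,232.5),5))
# arm direction: centreline pixels in top: near (314,231.5), far (410,221)
# side: near (295.5,218.5), far(380,229.5)
print("armnear",tri((295.5,218.5),(313.5,231.5)),"far",tri((380,230),(410,221.5)))
E
```

```text
tins (array([385.2, 152.7,  27. ]), array([384.8, 155.9,  27. ])) (array([433.1, 127.2,  27. ]), array([432. , 129.1,  27. ]))
yaw of line -28.08286886745158 54.313950892021595 [409.1 139.9  27. ]
yaw of line -29.631474666789032 54.27492794835515 [408.4 142.5  27. ]
griptop z189 [409.6 140.4 189. ] [409.4 141.2 189. ] (array([409.4, 140.6, 189.5]), np.float64(0.8266201267890237))
lip (array([429.3, -87.7, 285.5]), np.float64(2.738989238798334))
hub (array([ 464.5, -336.4,  231.2]), np.float64(1.6555323875558883))
base [ 466.7 -334.6    5. ] [ 460.2 -335.5    5. ]
armnear (array([ 433.7, -115.9,  273.5]), np.float64(3.3123428179988976)) far (array([ 456.8, -304.2,  240.8]), np.float64(10.021890786520725))
```

servo_tool:
  series:
    - [-32.5,-33.9,0,0,0,0]
    - [-32.5,-33.9,0,0,0,0]
    - [-32.5,-33.9,0,0,0,0]
    - [-32.5,-33.9,0,0,0,0]
    - [-32.5,-33.9,0,0,0,0]
    - [-32.5,-33.9,0,0,0,0]
    - [-32.5,-33.9,0,0,0,0]
    - [-32.5,-33.9,0,0,0,0]
    - [-32.5,-33.9,0,0,0,0]
    - [-32.5,-33.9,0,0,0,0]

```text
time_s: 1.35
tool_pos: [409.6, 139.6, 227.9]
orientation: [-180.0, -0.0, 157.7]
ft_force: [0.7, 0.2, 0.0]
grip_width: 1.0
grip_force: 0.0
```

servo_tool:
  series:
    - [0,0,0,0,0,10.7]
    - [0,0,0,0,0,10.7]
    - [0,0,0,0,0,10.7]
    - [0,0,0,0,0,10.7]
    - [0,0,0,0,0,10.7]
    - [0,0,0,0,0,10.7]
    - [0,0,0,0,0,10.7]
    - [0,0,0,0,0,10.7]
    - [0,0,0,0,0,10.7]
    - [0,0,0,0,0,0.4]
  fingers: 75

```text
time_s: 2.6
tool_pos: [409.2, 141.0, 227.8]
orientation: [-180.0, 0.0, 61.0]
ft_force: [-0.3, -0.4, 0.1]
grip_width: 0.753
grip_force: 0.0
```

servo_tool:
  series:
    - [0,0,10,0,0,0]
    - [0,0,10,0,0,0]
    - [0,0,10,0,0,0]
    - [0,0,8,0,0,0]
    - [0,0,8,0,0,0]
    - [0,0,8,0,0,0]
    - [0,0,7,0,0,0]
    - [0,0,7,0,0,0]
    - [0,0,0,0,0,0]
    - [0,0,0,0,0,0]

```text
time_s: 3.85
tool_pos: [409.4, 141.1, 160.0]
orientation: [180.0, -0.0, 61.0]
ft_force: [-0.4, -0.4, 0.3]
grip_width: 0.751
grip_force: 0.0
```

servo_tool:
  series:
    - [0,0,0,0,0,0]
    - [0,0,0,0,0,0]
    - [0,0,0,0,0,0]
    - [0,0,0,0,0,0]
    - [0,0,0,0,0,0]
    - [0,0,0,0,0,0]
    - [0,0,0,0,0,0]
    - [0,0,0,0,0,0]
    - [0,0,0,0,0,0]
    - [0,0,0,0,0,0]
  fingers: 0
  squeeze: 40

```text
time_s: 5.1
tool_pos: [409.4, 141.1, 159.9]
orientation: [180.0, -0.0, 61.0]
ft_force: [1.0, 1.4, -0.5]
grip_width: 0.286
grip_force: 40.0
```

servo_tool:
  series:
    - [0,0,-3,0,0,0]
    - [0,0,-8,0,0,-2]
    - [0,0,-18,0,0,-5]
    - [0,0,-26,0,0,-5]
    - [0,0,-30,0,0,-5]
    - [0,0,-30,0,0,-6]
    - [0,0,-30,0,0,-6]
    - [0,0,-20,0,0,-5]
    - [0,0,-10,0,0,-2]
    - [0,0,-3,0,0,-1]

```text
time_s: 6.35
tool_pos: [409.1, 141.0, 338.1]
orientation: [-180.0, 0.0, 98.0]
ft_force: [0.3, -0.6, -7.3]
grip_width: 0.281
grip_force: 40.0
```

servo_tool:
  series:
    - [0,0,0,0,0,0]
    - [0,0,0,0,0,0]
    - [0,0,0,0,0,0]
    - [0,0,0,0,0,0]
    - [0,0,0,0,0,0]
    - [0,0,0,0,0,0]
    - [0,0,0,0,0,0]
    - [0,0,0,0,0,0]
    - [0,0,0,0,0,0]
    - [0,0,0,0,0,0]

```text
time_s: 7.6
tool_pos: [409.3, 141.0, 337.9]
orientation: [180.0, 0.0, 98.0]
ft_force: [-0.1, 0.4, -7.4]
grip_width: 0.283
grip_force: 40.0
```

servo_tool:
  series:
    - [-4,0,0,0,0,0]
    - [-14,-1,0,0,0,0]
    - [-22,-2,0,0,0,0]
    - [-25,-2,0,0,0,0]
    - [-26,-2,0,0,0,0]
    - [-25,-2,0,0,0,0]
    - [-22,-1.6,0,0,0,0]
    - [-13,-1,0,0,0,0]
    - [-5,0,0,0,0,0]
    - [0,0,0,0,0,0]

```text
time_s: 8.85
tool_pos: [419.4, -15.0, 337.9]
orientation: [-180.0, -0.0, 97.9]
ft_force: [-0.1, 0.3, -7.9]
grip_width: 0.277
grip_force: 40.0
```

```bash
python3 - <<'E'
from rig import readout,camera
import cv2,numpy as np
s=camera("side");t=camera("top")
def up(i,x,y,w,h,f):return cv2.resize(i[y:y+h,x:x+w],None,fx=f,fy=f,interpolation=cv2.INTER_CUBIC)
cv2.imwrite("pics/c2.png",np.vstack([up(s,215,165,200,75,4),up(t,215,180,200,75,4)])[:,:,::-1])
st=readout.read_state();print(st["tool_pos"],st["orientation"],st["ft_force"])
E
```

```text
[419.35981417 -14.61258926 337.89874305] [-1.79997550e+02 -1.47646068e-02  9.79884358e+01] [-6.27741033e-03  1.00631729e-01 -7.75685037e+00]
```

View pics/c2.png

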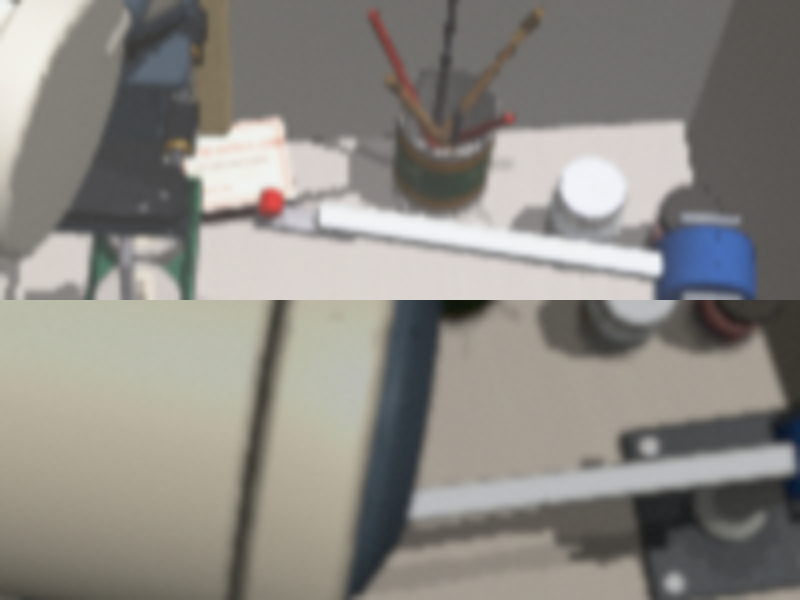

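servo_tool:
  series:
    - [-5,0,0,0,0,0]
    - [-10,0,0,0,0,0]
    - [-12,0,0,0,0,0]
    - [-12,0,0,0,0,0]
    - [-12,0,0,0,0,0]
    - [-12,0,0,0,0,0]
    - [-11,0,0,0,0,0]
    - [-8,0,0,0,0,0]
    - [-5,0,0,0,0,0]
    - [-3,0,0,0,0,0]

```text
time_s: 10.2
tool_pos: [431.9, -104.3, 337.9]
orientation: [-180.0, -0.0, 98.0]
ft_force: [-0.2, -0.2, -7.8]
grip_width: 0.284
grip_force: 40.0
```

```bash
python3 - <<'E'
from rig import readout,camera
import cv2,numpy as np
s=camera("side")
def up(i,x,y,w,h,f):return cv2.resize(i[y:y+h,x:x+w],None,fx=f,fy=f,interpolation=cv2.INTER_CUBIC)
cv2.imwrite("pics/c3.png",up(s,225,170,130,95,6)[:,:,::-1])
st=readout.read_state();print(st["tool_pos"],st["orientation"],st["ft_force"],st["ft_torque"])
E
```

```text
[ 431.97360557 -104.52809641  337.91744216] [1.79999901e+02 6.79247651e-03 9.79669202e+01] [ 0.13214463  0.16697008 -7.87187423] [0.06670474 0.0729561  0.01388021]
```

View pics/c3.png

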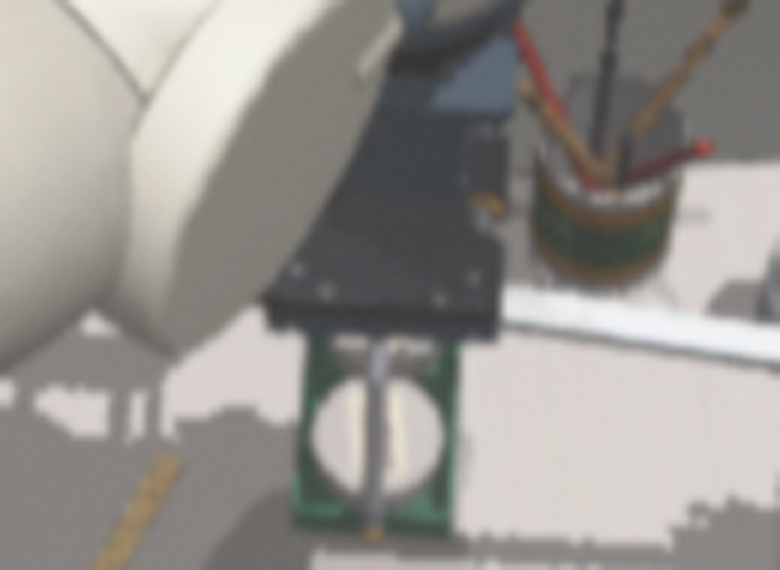

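```bash
python3 - <<'E'
from h import *
import numpy as np
np.set_printoptions(precision=1,suppress=True)
s=cv2.imread("pics/side0.png");t=cv2.imread("pics/top0.png")
print(onz("top",(307,233.2),269),onz("side",(289.4,219.4),269))
# red tip subpixel centroid, weighted by redness
for n,i,(x,y) in(("side",s,(283,216)),("top",t,(299,233))):
    w=i[y-9:y+10,x-9:x+10].astype(float);r=np.clip(w[...,2]-w[...,:2].max(2)-25,0,None)
    if n=="side": r[:, :3]=0
    Y,X=np.mgrid[y-9:y+10,x-9:x+10];c=((X*r).sum()/r.sum(),(Y*r).sum()/r.sum());print(n,c,onz(n,c,284))
# white arm bar centre line in top: columns 320..405
import numpy as np
g=t.astype(int).min(2);pts=[]
for c in range(320,406,5):
    rows=np.arange(205,245);m=g[205:245,c]>165;pts.append((c,rows[m].mean(),m.sum()))
pts=np.array(pts);k=np.polyfit(pts[:,0],pts[:,1],1);print(k,np.polyval(k,[298.3,307,320]),pts[::4])
E
```

```text
[ 430.6 -102.7  269. ] [ 431.6 -104.2  269. ]
side (np.float64(282.45986519607845), np.float64(214.85600490196077)) [432.3 -88.2 284. ]
top (np.float64(298.3987502440929), np.float64(232.74262839289202)) [429.9 -86.7 284. ]
[ -0.1 268.3] [232.7 231.7 230.1] [[320.  230.    7. ]
 [340.  228.    7. ]
 [360.  225.5   6. ]
 [380.  223.    5. ]
 [400.  220.5   6. ]]
```

servo_tool:
  series:
    - [0,0,2,0,0,0]
    - [0,0,4,0,0,0]
    - [0,0,4,0,0,0]
    - [0,0,4,0,0,0]
    - [0,0,4,0,0,0]
    - [0,0,3,0,0,0]
    - [0,0,2,0,0,0]
    - [0,0,1,0,0,0]
    - [0,0,0,0,0,0]
    - [0,0,0,0,0,0]

```text
time_s: 11.5
tool_pos: [432.0, -104.3, 314.0]
orientation: [180.0, 0.0, 98.0]
ft_force: [-0.1, -1.3, -8.4]
grip_width: 0.286
grip_force: 40.0
```

servo_tool:
  series:
    - [0,0,1,0,0,0]
    - [0,0,1,0,0,0]
    - [0,0,1,0,0,0]
    - [0,0,1,0,0,0]
    - [0,0,1,0,0,0]
    - [0,0,1,0,0,0]
    - [0,0,1,0,0,0]
    - [0,0,1,0,0,0]
    - [0,0,1,0,0,0]
    - [0,0,1,0,0,0]

```text
time_s: 12.75
tool_pos: [431.9, -104.2, 303.9]
orientation: [180.0, -0.0, 98.0]
ft_force: [0.7, 0.9, -6.2]
grip_width: 0.277
grip_force: 40.0
```

servo_tool:
  series:
    - [0.3,0,1.5,0,0,0]
    - [0.3,0,2,0,0,0]
    - [0.4,0,2,0,0,0]
    - [0.4,0,2,0,0,0]
    - [0.4,0,2,0,0,0]
    - [0.3,0,2,0,0,0]
    - [0.3,0,2,0,0,0]
    - [0.3,0,2,0,0,0]
    - [0.3,0,1.5,0,0,0]
    - [0,0,1,0,0,0]

```text
time_s: 14.0
tool_pos: [431.5, -101.2, 285.9]
orientation: [180.0, 0.0, 98.0]
ft_force: [0.3, -0.6, -4.7]
grip_width: 0.283
grip_force: 40.0
```

```bash
python3 - <<'E'
from rig import readout,camera
from h import *
s=camera("side")[:,:,::-1]
def up(i,x,y,w,h,f):return cv2.resize(i[y:y+h,x:x+w],None,fx=f,fy=f,interpolation=cv2.INTER_CUBIC)
cv2.imwrite("pics/c4.png",up(s,225,190,190,90,4))
st=readout.read_state();print(st["tool_pos"],st["ft_force"],st["ft_torque"])
E
```

```text
[ 431.49283425 -101.21592255  285.78015434] [-0.00497376  0.08608896 -3.92994757] [-0.00030313 -0.06034797 -0.01212956]
```

View pics/c4.png

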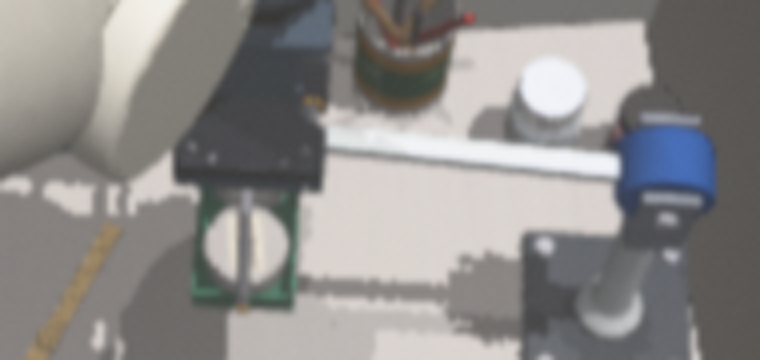

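servo_tool:
  series:
    - [0.2,0,1.5,0,0,0]
    - [0.2,0,2,0,0,0]
    - [0.2,0,2,0,0,0]
    - [0.2,0,2,0,0,0]
    - [0.2,0,2,0,0,0]
    - [0.1,0,2,0,0,0]
    - [0.1,0,2,0,0,0]
    - [0.1,0,2,0,0,0]
    - [0.1,0,1.5,0,0,0]
    - [0,0,1,0,0,0]

```text
time_s: 15.3
tool_pos: [431.3, -99.9, 267.9]
orientation: [180.0, 0.0, 98.0]
ft_force: [0.5, 0.1, -1.8]
grip_width: 0.286
grip_force: 40.0
```

servo_tool:
  series:
    - [0,0,1,0,0,0]
    - [0,0,1,0,0,0]
    - [0,0,1,0,0,0]
    - [0,0,1,0,0,0]
    - [0,0,1,0,0,0]
    - [0,0,1,0,0,0]
    - [0,0,1,0,0,0]
    - [0,0,1,0,0,0]
    - [0,0,0,0,0,0]
    - [0,0,0,0,0,0]

```text
time_s: 16.55
tool_pos: [431.3, -99.9, 260.0]
orientation: [180.0, 0.0, 98.0]
ft_force: [0.0, -1.1, -2.0]
grip_width: 0.284
grip_force: 40.0
```

```bash
cat > f.py <<'E'
from rig import readout,camera
import numpy as np
F=[];T=[]
for _ in range(8):
    camera("side");s=readout.read_state();F.append(s["ft_force"]);T.append(s["ft_torque"])
print(s["time_s"],s["tool_pos"].round(1),np.mean(F,0).round(2),np.std(F,0).round(2),np.mean(T,0).round(3))
E
python3 f.py
```

```text
16.95 [431.3 -99.9 259.9] [-0.12 -1.88 -1.52] [0.34 0.51 0.47] [-0.442 -0.002 -0.014]
```

servo_tool:
  series:
    - [-0.5,0,0,0,0,0]
    - [-0.5,0,0,0,0,0]
    - [-0.5,0,0,0,0,0]
    - [-0.5,0,0,0,0,0]
    - [0,0,0,0,0,0]
    - [0,0,0,0,0,0]
    - [0,0,1,0,0,0]
    - [0,0,1,0,0,0]
    - [0,0,1,0,0,0]
    - [0,0,0,0,0,0]

```text
time_s: 18.2
tool_pos: [431.5, -101.8, 256.8]
orientation: [-180.0, 0.0, 98.0]
ft_force: [-0.7, 1.8, -0.3]
grip_width: 0.284
grip_force: 40.0
```

```bash
python3 f.py
```

```text
18.6 [ 431.5 -101.8  256.9] [-2.1   2.29 -0.97] [0.54 0.45 0.42] [0.436 0.474 0.001]
```

servo_tool:
  series:
    - [0.3,-0.1,0,0,0,0]
    - [0.3,-0.1,0,0,0,0]
    - [0,0,1,0,0,0]
    - [0,0,1,0,0,0]
    - [0,0,1,0,0,0]
    - [0,0,1,0,0,0]
    - [0,0,1,0,0,0]
    - [0,0,0,0,0,0]
    - [0,0,0,0,0,0]
    - [0,0,0,0,0,0]

```text
time_s: 19.85
tool_pos: [431.4, -101.3, 252.0]
orientation: [180.0, 0.0, 98.0]
ft_force: [1.8, -4.0, -0.3]
grip_width: 0.283
grip_force: 40.0
```

```bash
python3 f.py
```

```text
20.25 [ 431.3 -101.2  251.9] [ 2.37 -3.46 -0.33] [0.42 0.31 0.29] [-0.858 -0.419 -0.015]
```

servo_tool:
  series:
    - [0,0,1,0,0,0]
    - [0,0,1,0,0,0]
    - [0,0,0.5,0,0,0]
    - [0,0,0,0,0,0]
    - [-0.1,0,0,0,0,0]
    - [-0.1,0.1,0,0,0,0]
    - [-0.1,0,0,0,0,0]
    - [-0.1,0,0,0,0,0]
    - [0,0,0,0,0,0]
    - [0,0,0,0,0,0]

```text
time_s: 21.5
tool_pos: [431.3, -101.4, 249.3]
orientation: [-180.0, -0.0, 98.0]
ft_force: [0.6, 0.0, -0.6]
grip_width: 0.282
grip_force: 40.0
```

```bash
python3 f.py
```

```text
21.9 [ 431.3 -101.5  249.4] [ 0.79  2.12 -0.45] [0.47 0.88 0.65] [ 0.348 -0.092 -0.003]
```

servo_tool:
  series:
    - [0,0,1,0,0,0]
    - [0,0,1,0,0,0]
    - [0,0,1,0,0,0]
    - [0,0,0,0,0,0]
    - [0,0,0,0,0,0]
    - [0,0,0,0,0,0]
    - [0,0,0,0,0,0]
    - [0,0,0,0,0,0]
    - [0,0,0,0,0,0]
    - [0,0,0,0,0,0]

```text
time_s: 23.15
tool_pos: [431.4, -101.6, 246.4]
orientation: [-180.0, 0.0, 98.0]
ft_force: [-0.7, 1.1, 0.6]
grip_width: 0.288
grip_force: 40.0
```

```bash
python3 f.py;python3 f.py
```

```text
23.55 [ 431.4 -101.6  246.4] [-1.05  0.91 -0.1 ] [0.3  0.54 0.68] [0.206 0.219 0.021]
23.95 [ 431.4 -101.6  246.4] [-0.43  1.54  0.09] [0.46 0.46 0.36] [0.175 0.214 0.019]
```

servo_tool:
  series:
    - [0.1,0,0,0,0,0]
    - [0,0,0,0,0,0]
    - [0,0,0,0,0,0]
    - [0,0,0,0,0,0]
    - [0,0,0,0,0,0]
    - [0,0,0,0,0,0]
    - [0,0,0,0,0,0]
    - [0,0,0,0,0,0]
    - [0,0,0,0,0,0]
    - [0,0,0,0,0,0]
  fingers: 0
  squeeze: 10

```text
time_s: 25.2
tool_pos: [431.4, -101.6, 246.4]
orientation: [180.0, 0.0, 98.0]
ft_force: [-1.8, -1.4, 0.3]
grip_width: 0.285
grip_force: 10.0
```

```bash
python3 f.py
```

```text
25.6 [ 431.4 -101.6  246.4] [-0.72 -1.1   0.36] [0.34 0.41 0.42] [-0.347  0.279  0.003]
```

servo_tool:
  series:
    - [0,0,0,0,0,0]
    - [0,0,0,0,0,0]
    - [0,0,0,0,0,0]
    - [0,0,0,0,0,0]
    - [0,0,0,0,0,0]
    - [0,0,0,0,0,0]
    - [0,0,0,0,0,0]
    - [0,0,0,0,0,0]
    - [0,0,0,0,0,0]
    - [0,0,0,0,0,0]
  squeeze: 3

```text
time_s: 26.85
tool_pos: [431.4, -101.5, 246.4]
orientation: [180.0, 0.0, 98.0]
ft_force: [-0.6, -1.1, -1.2]
grip_width: 0.288
grip_force: 3.0
```

```bash
python3 f.py
```

```text
27.25 [ 431.4 -101.5  246.4] [-0.87 -1.07  0.28] [0.38 0.4  0.22] [-0.365  0.23  -0.007]
```

servo_tool:
  series:
    - [0,0,-0.5,0,0,0]
    - [0,0,-0.5,0,0,0]
    - [0,0,-0.5,0,0,0]
    - [0,0,0,0,0,0]
    - [0,0,0,0,0,0]
    - [0,0,0,0,0,0]
    - [0,0,0,0,0,0]
    - [0,0,0,0,0,0]
    - [0,0,0,0,0,0]
    - [0,0,0,0,0,0]

```text
time_s: 28.5
tool_pos: [431.4, -101.5, 247.9]
orientation: [180.0, 0.0, 98.0]
ft_force: [-0.1, -0.8, -1.2]
grip_width: 0.285
grip_force: 3.0
```

```bash
python3 f.py;python3 f.py
```

```text
28.9 [ 431.4 -101.5  247.9] [-1.27  0.26 -0.06] [0.54 0.53 0.4 ] [-0.028  0.25  -0.008]
29.3 [ 431.4 -101.5  247.9] [-0.91 -0.24  0.13] [0.56 0.44 0.63] [-0.007  0.252 -0.001]
```

Balanced to within noise, so I'll release with a small opening.

servo_tool:
  series:
    - [0,0,0,0,0,0]
    - [0,0,0,0,0,0]
    - [0,0,0,0,0,0]
    - [0,0,0,0,0,0]
    - [0,0,0,0,0,0]
    - [0,0,0,0,0,0]
    - [0,0,0,0,0,0]
    - [0,0,0,0,0,0]
    - [0,0,0,0,0,0]
    - [0,0,0,0,0,0]
  fingers: 40

```text
time_s: 30.55
tool_pos: [431.4, -101.5, 247.9]
orientation: [-180.0, -0.0, 98.0]
ft_force: [0.1, 0.0, -0.0]
grip_width: 0.4
grip_force: 0.0
```

```bash
python3 f.py; python3 - <<'E'
from rig import camera
import cv2
s=camera("side")[:,:,::-1]
cv2.imwrite("pics/c5.png",cv2.resize(s[190:300,225:405],None,fx=4,fy=4,interpolation=cv2.INTER_CUBIC))
E
```

```text
30.95 [ 431.4 -101.5  247.9] [0.07 0.09 0.18] [0.72 0.5  0.37] [-0.07   0.022  0.012]
```

View pics/c5.png

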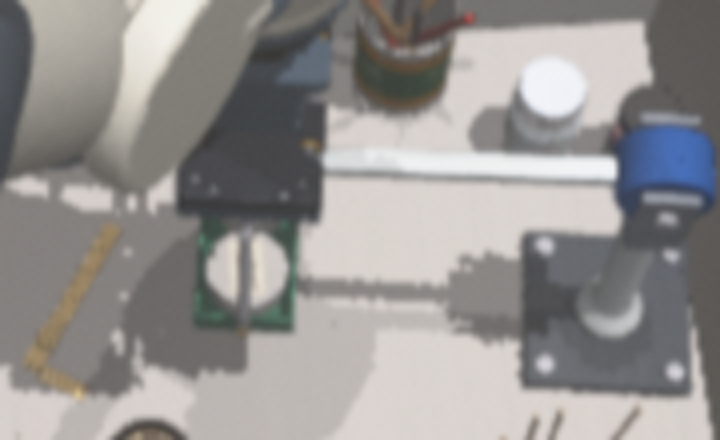

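The caddy hangs level, centred at about (245,270) in the crop, with the fingers clear. Next I'll retreat straight up.

servo_tool:
  series:
    - [0,0,0,0,0,0]
    - [0,0,0,0,0,0]
    - [0,0,0,0,0,0]
    - [0,0,-3,0,0,0]
    - [0,0,-6,0,0,0]
    - [0,0,-8,0,0,0]
    - [0,0,-10,0,0,0]
    - [0,0,-12,0,0,0]
    - [0,0,-15,0,0,0]
    - [0,0,-20,0,0,0]
  fingers: 60

```text
time_s: 32.25
tool_pos: [431.3, -101.5, 322.9]
orientation: [-180.0, -0.0, 98.0]
ft_force: [0.0, -0.0, -0.5]
grip_width: 0.602
grip_force: 0.0
```

servo_tool:
  series:
    - [0,0,-20,0,0,0]
    - [0,0,-20,0,0,0]
    - [10,0,0,0,0,0]
    - [30,0,0,0,0,0]
    - [40,0,0,0,0,0]
    - [40,0,0,0,0,0]
    - [40,0,0,0,0,0]
    - [40,0,0,0,0,0]
    - [30,0,0,0,0,0]
    - [10,0,0,0,0,0]

```text
time_s: 33.5
tool_pos: [397.3, 137.6, 361.5]
orientation: [-180.0, -0.0, 98.1]
ft_force: [0.4, -0.9, -0.4]
grip_width: 0.601
grip_force: 0.0
```

```bash
python3 - <<'E'
from rig import camera,readout
import cv2,numpy as np,time
a=[camera("side")[:,:,::-1]]
for _ in range(12):b=camera("side")
t=camera("top")[:,:,::-1]
b=b[:,:,::-1]
print("mean diff",np.abs(a[0][190:320,225:420].astype(int)-b[190:320,225:420]).mean(),readout.read_state()["time_s"])
f=lambda i,x,y:cv2.resize(i[y:y+100,x:x+200],None,fx=3,fy=3,interpolation=cv2.INTER_CUBIC)
cv2.imwrite("pics/c6.png",np.vstack([f(b,225,190),f(t,265,170)]))
E
```

```text
mean diff 0.539500328731098 34.2
```

View pics/c6.png

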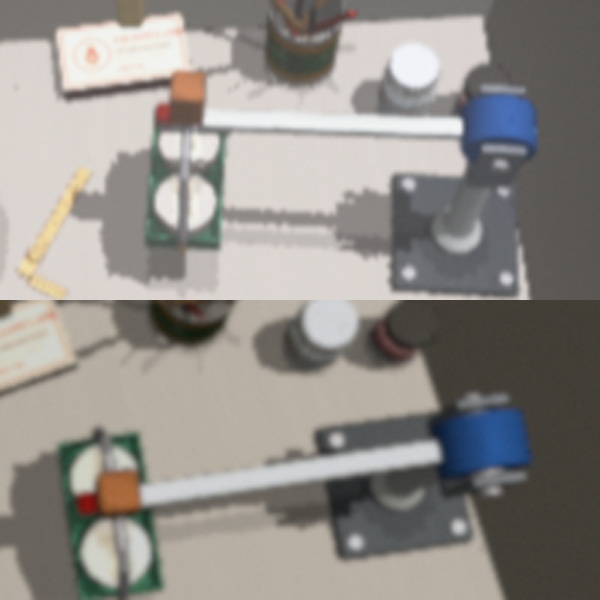

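The caddy hangs in the saddle, level and still, with the red lip at (163,112) in the crop just beyond the grip. The jar and bottle have not been moved.

```bash
python3 -c "
from rig import ticket
print(ticket.hand_in())"
```

```text
the job is handed in; nothing more can be done
None
```

The caddy hangs level and still by its cross bar in the balancer saddle, the jar and bottle were not moved, and I handed the job in at about 34 s; no verdict came back.

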